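Rock a locating block out of its detent fixture and hold it clear

ROBOT

A 6-joint arm with a two-finger parallel gripper is mounted at the origin on a cart in front of the work surface, level with it; the furniture and walls round the work are solid. World frame = base frame: x ahead of the robot, y to its left, z up, the work surface at z = 0. Lengths are in m, angles in rad, forces in N, time in s.
With the tool pointing down it reaches from about 0.375 to 0.9 m from the base axis. Payload 3.1 kg.
Tool frame: the origin (TCP) lies on the centre line of the jaws, within the pads' length; the fingertips stand 22 mm ahead of it and the grasp point (between the pads) lies 3 mm ahead of it; z points along the fingers, y is the line along which they close (so a half turn about z gives the same grasp; the last joint's range is limited). The gripper opens to 87 mm and grips with 3 to 60 N. Pads are 19 mm wide; open, the fingers measure 117 mm over their backs; the gripper's body (75 mm by 190 mm) begins 51 mm behind the grasp point.
Start: joints at [-1.387, 0.527, 1.433, -0, 1.181, -0.178], TCP at [0.222, -0.584, 0.245] pointing down, gripper open.
Joint ranges: [-3.08, 3.08], [-0.75, 2.2], [0.22, 2.44], [-1.43, 4.57], [0, 2.65], [-2.85, 2.85]. Speed limits (rad/s): [2.79, 2.79, 3.14, 3.14, 3.14, 3.14].

INTERFACE

Orientations are given as a unit quaternion [x, y, z, w].
In Python, from bench import arm gives the robot as it stands. Calls block until the motion is done:
- arm.move_to(position, orientation): joint-space move of the TCP to a pose.
- arm.servo_line(position, speed=0.15, rotation=None, guard=None): straight line of the TCP; rotation=None keeps the orientation; speed is the mean speed in m/s. With guard (N) it stops when the force on the tool has changed by that much, and returns True; else False.
- arm.move_j(angles): joint-space move.
- arm.set_gripper(opening): opening from 0.0 (shut) to 1.0 (fully open); the grip force is fixed at half the most; returns when the fingers have stopped.
- arm.pause(seconds).
- arm.solve_ik(position, orientation): joint angles nearest the present ones, or None.
- arm.sense(): the state.
- arm.read_camera(name): name is "scene" or "top" or "wrist"; returns the picture (420x560x3 uint8, red, green, blue); there is no depth.
- arm.camera_params(name): a dict with "vertical_fov" (degrees; the focal length in pixels is half the picture's height over the tangent of half this angle, whatever the lens; pixels are square), "cx", "cy" (the principal point, pixels), "origin" and "rotation" of the camera in the world; the wrist camera has in their place "hand_eye" (4x4, takes a point from camera to tool coordinates, whose origin is the TCP and whose axes are the flange's). Camera axes: x right, y down, z forward; pixel columns grow to the right and rows downward; lengths in m; the calibration is good to about 2 mm. The wrist camera is an equidistant fisheye: a pixel r from the principal point sees the ray r / f radians off the axis. A picture is of the moment at which its call begins: read the wrist's pose just before it. camera_params takes no time and is no camera call.
A pose or a line that the arm cannot do raises arm.IKError and nothing moves.
- arm.close_job(): hands the job in; it is judged then, once.
The state is a dict: "clock": time; "joint_pos": joint angles; "joint_vel": joint speeds; "joint_torque": joint torques, N m; "ee_pos": TCP position; "eef_rot": TCP orientation; "force": force on the tool from outside, world axes, zero at the start; "moment": the same for the moment, N m; "width": opening from 0.0 (shut) to 1.0 (fully open); "finger_force": force on a finger pad.
Only numpy, scipy, OpenCV 4.12 (cv2) and the standard library are available. Lean on these libraries where they do the work, as an engineer would, in place of code of your own. Each camera call takes 0.05 s, during which the arm holds its last target. There are 200 camera calls.

TASK

The tall wooden locating block is stuck in the steel fixture: stiff jaws bite into the grooves on both of its sides, so it cannot be pulled straight out. Take it gently (it is soft wood: a grip of about 20 newtons is plenty, and squeezing harder than 30 or tugging will bruise it), rock it towards one jaw and then towards the other until both have given way, lift it out, and finish still holding it, upright and just clear of the fixture (a finger's breadth or two) above its seat. Leave the other things on the bench where they are.

Things in the scene. Friction and masses are not known exactly. Their poses are not given: they have to be found in the camera images.
- fixture: Low steel fixture fixed to the bench: base plate 136 (x) x 74 (y) x 12 mm with two aluminium jaw housings, 46 mm high over all, 28 to 61 mm either side of the middle along its x axis. Origin: centre of its underside, on the bench, z up. The two jaws face each other along its x axis; the block rocks in its x-z plane.
- locating_block: Loose dark wooden block upright in the seat, 30 (x) x 28 (y) x 100 mm, about 0.13 kg. Origin: centre of its foot's underside; axes as the fixture's at the start. The foot is split, 16 mm wide (x): rocked, it pivots on a foot edge 8 mm off its middle. Both x faces have a groove, 4 mm deep, 24 mm above the foot, for the jaws. Grip it across its flat y faces, 70 mm or more above the foot.
- block_top (a point): Centre of the block's top face, 100 mm above its origin. Mind the black desk lamp, a fixed obstacle for the arm: its elbow hangs over the bench at about x 0.58, y -0.02, z 0.56 m, its lower arm leads back and left from there to its foot, its upper arm level to the left (+y) for 0.45 m. Pass in front of it, nearer to the robot.
- seat (a point): Middle of the seat, 12 mm above the fixture's underside, at the height on which the foot of the block rests. A ridge 6 mm wide (x) and 5 mm high lies here along y; the split foot straddles it with 1 mm play, which keeps it from sliding along x. Low end stops stand 2 mm off the block along y.
- jaw_far (a joint): How far (m) the jaw on the fixture's +x side is pushed outward: 0 as found, 0.009 at most. It slides stiffly (about 12 N) and stays where pushed; from 0.003 it has let go of the block. Leaning the block 0.3 rad towards this jaw pushes it some 5 mm out; the housing stops the lean at about 0.35 rad.
- jaw_near (a joint): The same for the jaw on the fixture's -x side, which moves towards the fixture's -x.
- spool: White thread spool, 29 mm across and 40 mm high, standing on the bench near the fixture; leave it alone. Origin under its centre.
- plane: Little wooden thumb plane, 22 x 66 x 26 mm, lying near the fixture; leave it alone. Origin under its centre.
- blank: Black shaped blank, 20 x 46 x 12 mm, lying near the fixture; leave it alone. Origin under its centre.
There are look-alikes about, which are no part of the job. What is shaped like the locating_block but pink, purple or red is not meant.

How it is judged:
On the way, in this order (a step that is already met when the one before it is completed fails the run):
1. the block, still in its seat, is leaned at least 0.12 rad towards one jaw and has pushed that jaw out by 2 mm, while the other still holds (z of locating_block in the frame of fixture below 0.022 m and angle between locating_block's own z axis and vertical above 0.12 rad and ((x of block_top in the frame of fixture above 0.01 m and value of joint jaw_far above 0.002 m and value of joint jaw_near below 0.002 m) or (x of block_top in the frame of fixture below -0.01 m and value of joint jaw_near above 0.002 m and value of joint jaw_far below 0.002 m))), for 0.05 s.
2. rocked at least 0.12 rad the other way, still in its seat, so that both jaws are pushed out by 2 mm (z of locating_block in the frame of fixture below 0.022 m and angle between locating_block's own z axis and vertical above 0.12 rad and value of joint each of jaw_far, jaw_near above 0.002 m), for 0.05 s.
At the end, for the whole second after the job is handed in: The block is held still in the fingers, touching nothing else, upright within 0.25 rad, its foot 3 to 60 mm above the tops of the jaw housings and within 30 mm of straight above the seat (z of locating_block in the frame of fixture between 0.049 and 0.106 m and horizontal distance between locating_block and seat below 0.03 m and angle between locating_block's own z axis and vertical below 0.25 rad and linear speed of locating_block below 0.02 m/s and contact force between the fingers and locating_block above 1 N and contact force between locating_block and fixture below 0.1 N); the arm keeps its last pose, push and grip.
It fails at once if the block is squeezed or tugged too hard: the forces of both fingers on it add up to more than 80 N (a grip of 20 N counts as 40) (contact force between the fingers and locating_block above 80 N).
It fails at once if the thread spool is moved more than 20 mm (distance of spool from where it was at the start of the episode above 0.02 m).
It fails at once if the thumb plane is moved more than 20 mm (distance of plane from where it was at the start of the episode above 0.02 m).
It fails at once if the black blank is moved more than 20 mm (distance of blank from where it was at the start of the episode above 0.02 m).
It also fails if it takes over 54 s, if anything falls off the work surface, if the arm or the gripper's body presses on something with over 40 N, if the wrist force passes 120 N, or if a joint passes its speed limit or range.

## Working session

There is one attempt and no reset: what is moved stays moved. The work goes in short steps, each a Python script; the robot and the scene stay as the last script left them, time stands still between calls to the robot, and variables do not carry over. Pictures are saved under pics/ and viewed, at most 10 in all, crops included, and the job is handed in when it is done.

```bash
mkdir -p pics; ls; python3 - <<'E'
from bench import arm
import cv2,numpy as np
ims=[]
for n in("scene","top"):
    im=arm.read_camera(n); cv2.imwrite(f"pics/{n}0.png",im[:,:,::-1]); 
    print(n,arm.camera_params(n))
print(arm.camera_params("wrist")); print(arm.sense())
E
```

```text
pics
scene {'vertical_fov': 47.79051764116122, 'cx': 276.93893085230184, 'cy': 208.54426479062568, 'origin': array([-0.09270601, -0.62223169,  0.60193252]), 'rotation': array([ 0.8099958 , -0.35964282,  0.19029983, -0.42231484])}
top {'vertical_fov': 48.38719569275996, 'cx': 274.67091392076804, 'cy': 210.88643040841563, 'origin': array([ 0.32815346, -0.17723723,  0.94753572]), 'rotation': array([ 0.71496278, -0.69561397,  0.04572035, -0.05347034])}
{'vertical_fov': 65.70646984690485, 'cx': 276.1712363237155, 'cy': 210.48035273507435, 'hand_eye': array([[-4.19240952e-04, -9.58570833e-01, -2.84853965e-01,
         7.95409289e-02],
       [ 9.99999792e-01, -5.41254048e-04,  3.49615913e-04,
         3.27246484e-04],
       [-4.89309979e-04, -2.84853759e-01,  9.58570861e-01,
        -1.39405667e-01],
       [ 0.00000000e+00,  0.00000000e+00,  0.00000000e+00,
         1.00000000e+00]])}
{'clock': 0.1, 'joint_pos': array([-1.38648271e+00,  5.28337695e-01,  1.43373850e+00, -1.15802048e-05,
        1.18138327e+00, -1.78527629e-01]), 'joint_vel': array([-0.00023621, -0.00070228, -0.00476004,  0.00087417,  0.00153235,
        0.00081557]), 'joint_torque': array([-6.19551811e-04, -4.40985632e+01, -1.77151304e+01,  6.33576256e-02,
        5.34293067e-02, -4.21816480e-05]), 'ee_pos': array([ 0.22173052, -0.58371194,  0.2437026 ]), 'eef_rot': array([ 9.83587540e-01,  1.80429154e-01, -8.05486015e-06, -9.33383610e-04]), 'force': array([-0.67811733, -0.34729281,  0.34677516]), 'moment': array([0.01233503, 0.00634242, 0.01043442]), 'finger_force': 0.0, 'width': 1.0032723734127407}
```

View pics/scene0.png

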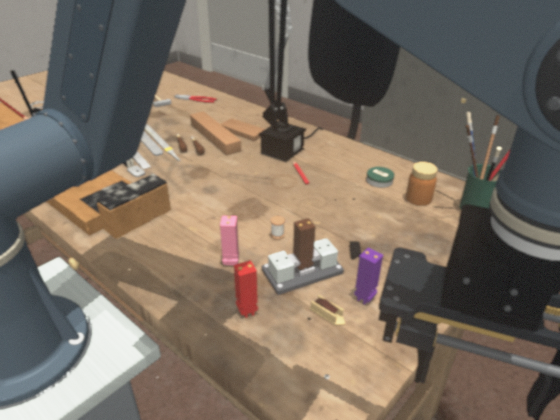

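View pics/top0.png

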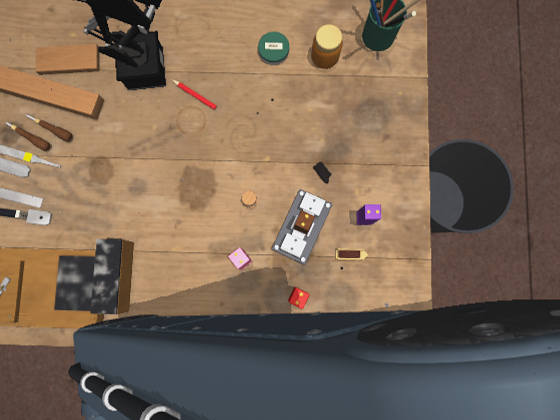

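Scene: the dark block stands in the fixture at about (305,240). Top: fixture centred near (303,224), with its long axis from (294,243) to (314,203). The spool is at (249,199), the plane at (351,254), the blank at (322,172), and the look-alikes are pink (239,258), red (299,298) and purple (370,213). Next I'll measure.

```bash
cat > h.py <<'E'
import numpy as np,cv2
from bench import arm
from scipy.spatial.transform import Rotation as R
def ray(n,uv,z):
    p=arm.camera_params(n); f=210/np.tan(np.radians(p['vertical_fov']/2))
    d=R.from_quat(p['rotation']).apply([(uv[0]-p['cx'])/f,(uv[1]-p['cy'])/f,1]); o=p['origin']
    return o+d*(z-o[2])/d[2]
E
python3 - <<'E'
from h import *
im=cv2.imread('pics/top0.png'); hsv=cv2.cvtColor(im,cv2.COLOR_BGR2HSV)
x0,y0,x1,y1=262,180,345,272
def blobs(m,name,z,lo):
    c,_=cv2.findContours(m,cv2.RETR_EXTERNAL,cv2.CHAIN_APPROX_NONE)
    for k in c:
        if cv2.contourArea(k)>lo:
            r=cv2.minAreaRect(k); b=cv2.boxPoints(r)
            W=np.array([ray('top',q,z)[:2] for q in b]); e=W[1]-W[0]; g=W[2]-W[1]
            print(name,np.round(r[0],1),cv2.contourArea(k),'ctr',W.mean(0).round(4),'sides',np.linalg.norm(e).round(4),np.linalg.norm(g).round(4),'ang',np.degrees(np.arctan2(e[1],e[0])).round(1),np.degrees(np.arctan2(g[1],g[0])).round(1))
roi=np.zeros(im.shape[:2],np.uint8); roi[y0:y1,x0:x1]=255
H,S,V=cv2.split(hsv)
white=((S<40)&(V>150)).astype(np.uint8)*255&roi
blobs(white,'white',.046,60)
wood=((S>60)&(H<25)|(S<0)).astype(np.uint8)*255
fix=cv2.morphologyEx(((S<75).astype(np.uint8)*255)&roi,cv2.MORPH_CLOSE,np.ones((15,15)))
blobs(fix,'plate',.012,500)
dark=((S>90)&(V<130)).astype(np.uint8)*255&roi
blobs(dark,'blk',.112,40)
sc=6
v=[cv2.resize(a[y0:y1,x0:x1],None,fx=4.5,fy=4.5,interpolation=cv2.INTER_CUBIC) for a in(im,cv2.merge([white,fix,dark]))]
cv2.imwrite('pics/c1.png',np.hstack(v))
E
```

```text
white [294.4 242.1] 419.0 ctr [ 0.3958 -0.2052] sides 0.0455 0.0423 ang -22.9 -113.0
white [311.8 204.4] 353.0 ctr [ 0.4702 -0.2376] sides 0.0372 0.0419 ang -25.0 -115.5
plate [302. 226.] 2445.0 ctr [ 0.4318 -0.2211] sides 0.1544 0.0756 ang -23.4 -114.0
blk [276. 269.] 49.0 ctr [ 0.3421 -0.1717] sides 0.032 0.007 ang -88.4 -178.6
blk [302.1 225.4] 66.5 ctr [ 0.421  -0.2164] sides 0.0202 0.027 ang -20.4 -110.5
```

View pics/c1.png

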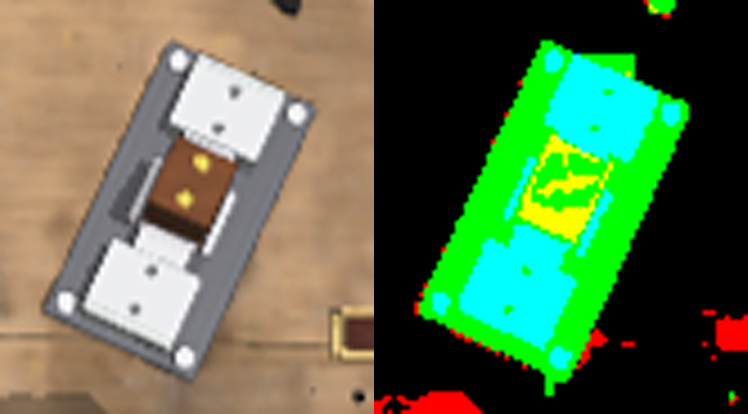

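```bash
python3 - <<'E'
from h import *
f=lambda a,z:np.array([ray('top',(262-.5+q[0]/4.5,180-.5+q[1]/4.5),z)[:2] for q in a])
for a,z in(([(170,40),(315,105),(190,382),(43,310)],.012),([(178,61),(298,112),(185,357),(66,301)],.014),([(180,136),(236,157),(208,228),(150,188)],.112),([(201,161),(185,199)],.112)):
    W=f(a,z);print(W.mean(0).round(4)); 
    if len(W)==4:
        e=W[0]-W[3]+W[1]-W[2];g=W[0]-W[1]+W[3]-W[2]
        print(np.linalg.norm(e)/2,np.linalg.norm(g)/2,np.degrees(np.arctan2(e[1],e[0])),np.degrees(np.arctan2(g[1],g[0])))
# IK feasibility
E
```

```text
[ 0.4316 -0.2198]
0.1355444003135404 0.07192341288067657 -23.391939278999704 66.23170949053363
[ 0.4319 -0.2207]
0.120096993761544 0.05827448164890948 -23.54568260837265 67.25181358385397
[ 0.433  -0.2205]
0.027441841568482922 0.025803023991556248 -23.913062343440643 63.133766657762926
[ 0.4319 -0.2203]
```

```bash
cat >> h.py <<'E'
C=np.array([.4319,-.2203,0]); YAW=np.radians(-23.5)
F=R.from_euler('z',YAW)              # fixture frame
ex,ey=F.apply([1,0,0]),F.apply([0,1,0])
def tool(s):                          # pointing down, tool y = s*ey
    y=s*ey; z=np.array([0,0,-1.]); return R.from_matrix(np.c_[np.cross(y,z),y,z])
S=1
def show(t=''):
    s=arm.sense(); f=np.array(s['force'])
    print(t,'t%.2f'%s['clock'],'p',np.round(s['ee_pos'],4),'F(fix)',F.inv().apply(f).round(1),'w%.3f'%s['width'],'ff %.1f'%s['finger_force'])
    return s
E
python3 - <<'E'
from h import *
for s in(1,-1): print(s,arm.solve_ik(C+[0,0,.22],tool(s).as_quat()),arm.solve_ik(C+[0,0,.1],tool(s).as_quat()))
q=[(abs(np.array(arm.solve_ik(C+[0,0,.22],tool(s).as_quat()))-arm.sense()['joint_pos']).sum(),s) for s in(1,-1) if arm.solve_ik(C+[0,0,.22],tool(s).as_quat()) is not None]
s=min(q)[1]; print('S',s)
arm.move_to(C+[0,0,.235],tool(s).as_quat()); show()
st=arm.sense(); im=arm.read_camera('wrist'); cv2.imwrite('pics/w1.png',im[:,:,::-1])
# predicted pixel of the block top centre
p=arm.camera_params('wrist'); X=np.linalg.inv(p['hand_eye'])@np.r_[R.from_quat(st['eef_rot']).inv().apply(C+[0,0,.112]-st['ee_pos']),1]
f=210/np.tan(np.radians(p['vertical_fov']/2)); th=np.arctan2(np.hypot(X[0],X[1]),X[2]); d=X[:2]/np.hypot(*X[:2])
print('pred',p['cx']+f*th*d[0],p['cy']+f*th*d[1])
E
```

```text
1 [-7.02662759e-01  3.76050193e-01  1.80371422e+00 -4.44089210e-16
  9.61828241e-01 -1.86330671e+00] [-7.02662759e-01  5.85949034e-01  1.90410482e+00 -4.44089210e-16
  6.51538802e-01 -1.86330671e+00]
-1 [-7.02662759e-01  3.76050193e-01  1.80371422e+00 -4.44089210e-16
  9.61828241e-01  1.27828594e+00] [-7.02662759e-01  5.85949034e-01  1.90410482e+00 -4.44089210e-16
  6.51538802e-01  1.27828594e+00]
S -1
 t1.65 p [ 0.4321 -0.2211  0.2351] F(fix) [-0.8  0.2  0.1] w1.000 ff 0.0
pred 275.9920365759622 212.9292655312833
```

View pics/w1.png

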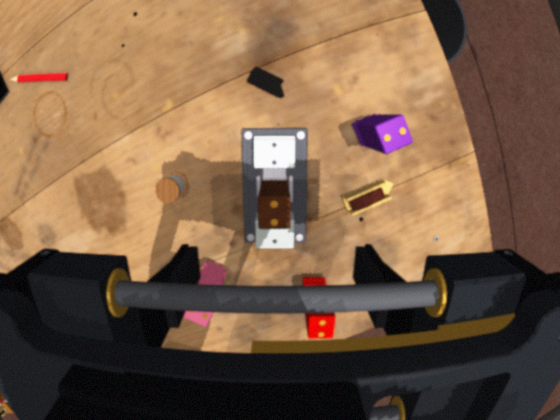

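Wrist view: block top centre at about (274,213), predicted (276,213), so the estimate is within ~1.5 mm. The red look-alike at (320,310) and pink one at (207,290) are clear of the fingers. Next I'll check IK for the leans, descend, and close in small steps.

```bash
sed -i 's/^S=1/S=-1/' h.py; cat >> h.py <<'E'
C=C+.0008*ey
G=C+[0,0,.100]                        # TCP at the grasp
def lean(a,G=G,base=None):            # TCP pose with block leaned a rad about its foot edge (+: fixture +x)
    P=C+np.sign(a)*.008*ex+[0,0,.012]; r=R.from_rotvec(a*ey)
    return P+r.apply(G-P),(r*tool(S)).as_quat()
E
python3 - <<'E'
from h import *
for a in(.34,.2,-.2,-.34):
    print(a,arm.solve_ik(*lean(a)))
arm.servo_line(G,speed=.12,guard=15); show('down')
arm.set_gripper(.42); show()
for w in(.36,.345,.335,.33,.325,.32,.315,.31):
    arm.set_gripper(w); s=show(w)
    if s['finger_force']>15: break
E
```

```text
0.34 [-0.6411134   0.72341635  1.59539874 -0.08352142  1.15569499  1.3863777 ]
0.2 [-0.66213377  0.65743543  1.7213192  -0.06060688  0.95754677  1.35854332]
-0.2 [-0.75426896  0.5489125   2.08950842  0.21376384  0.32145092  1.02990383]
-0.34 [-0.80341223  0.56203867  2.2227458   1.26274699  0.13451077 -0.06214818]
down t2.98 p [ 0.4326 -0.2199  0.1005] F(fix) [ 0.5  0.3 -0.1] w0.998 ff 0.0
 t4.04 p [ 0.4322 -0.2196  0.1   ] F(fix) [ 0.1 -0.1  0. ] w0.422 ff 0.0
0.36 t4.47 p [ 0.4322 -0.2196  0.1   ] F(fix) [ 0.3 -0.1  0.2] w0.362 ff 0.0
0.345 t4.73 p [ 0.4322 -0.2196  0.1   ] F(fix) [ 0.2 -0.7  0.7] w0.342 ff 0.0
0.335 t4.96 p [ 0.4322 -0.2196  0.1   ] F(fix) [-0.1 -0.6  0.3] w0.334 ff 0.0
0.33 t5.17 p [ 0.4322 -0.2195  0.1   ] F(fix) [-0.   0.9  0.5] w0.328 ff 0.2
0.325 t5.39 p [ 0.4322 -0.2195  0.1   ] F(fix) [0.1 0.2 0.5] w0.329 ff 0.2
0.32 t5.61 p [ 0.4322 -0.2195  0.1   ] F(fix) [0.9 0.4 0. ] w0.324 ff 5.9
0.315 t5.83 p [ 0.4322 -0.2195  0.1   ] F(fix) [-0.2  1.9  0.6] w0.320 ff 19.3
```

```bash
python3 - <<'E'
from h import *
for a in(.05,.1,.15,.2,.25,.3):
    p,q=lean(a); arm.servo_line(p,speed=.03,rotation=q); s=show(a)
    if 2*s['finger_force']>68: print('STOP');break
arm.pause(.15); show()
im=arm.read_camera('top'); cv2.imwrite('pics/t2.png',cv2.resize(im[150:290,215:405,::-1],None,fx=4,fy=4))
E
```

```text
0.05 t6.12 p [ 0.4363 -0.2215  0.1002] F(fix) [-0.1  0.8  0. ] w0.323 ff 19.2
0.1 t6.42 p [ 0.4389 -0.2222  0.1003] F(fix) [-3.6 -0.8  3.7] w0.321 ff 19.2
0.15 t6.72 p [ 0.4427 -0.2239  0.1004] F(fix) [-4.8 -0.3  5.9] w0.323 ff 19.2
0.2 t7.03 p [ 0.4467 -0.2256  0.1002] F(fix) [-3.8 -0.5  6.5] w0.323 ff 19.2
0.25 t7.33 p [ 0.4508 -0.2276  0.0991] F(fix) [-4.6 -2.   2.9] w0.323 ff 19.3
0.3 t7.62 p [ 0.4551 -0.2294  0.0987] F(fix) [-4.  -0.3  6.3] w0.316 ff 19.3
 t7.78 p [ 0.455  -0.2294  0.0987] F(fix) [-3.5  0.3  5.5] w0.321 ff 19.3
```

View pics/t2.png

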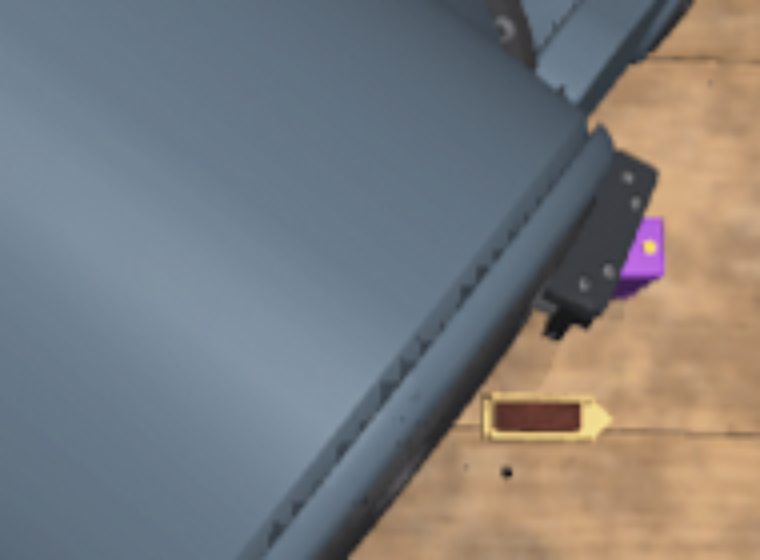

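The top view is blocked by the forearm; the forces (about 4 N at the grip) fit a jaw being pushed. I'll check from the scene camera.

```bash
python3 - <<'E'
from h import *
a=cv2.resize(arm.read_camera('scene')[190:310,235:375,::-1],None,fx=4,fy=4)
cv2.imwrite('pics/s2.png',a)
E
```

```text
(no output)
```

View pics/s2.png

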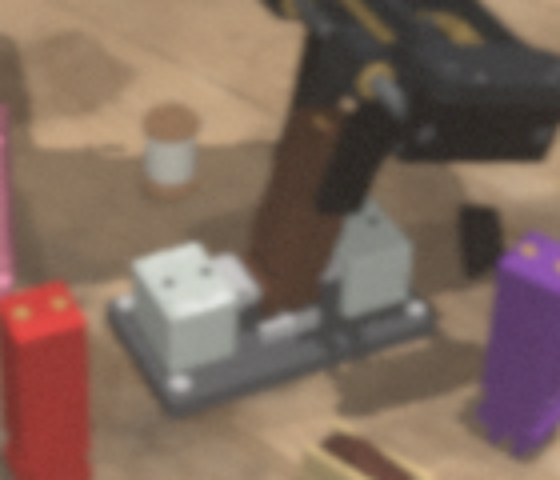

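The block leans right about 0.3 rad against the far housing (crop 300,200), with its foot still seated. Now back and the other way.

```bash
python3 - <<'E'
from h import *
for a in(.2,.1,0,-.05,-.1,-.15,-.2,-.24,-.28,-.3):
    p,q=lean(a)
    try: arm.servo_line(p,speed=.03 if a>-.17 else .02,rotation=q)
    except arm.IKError as e: print('ik',a,e);break
    s=show(a)
    if s['finger_force']>32 or np.linalg.norm(s['force'])>25: print('STOP');break
arm.pause(.15); print(arm.sense()['joint_pos'].round(2))
a=cv2.resize(arm.read_camera('scene')[190:310,235:375,::-1],None,fx=4,fy=4)
cv2.imwrite('pics/s3.png',a)
E
```

```text
0.2 t8.32 p [ 0.4492 -0.2272  0.0998] F(fix) [-0.8 -1.1 -1.7] w0.319 ff 19.2
0.1 t8.76 p [ 0.4411 -0.2238  0.1004] F(fix) [ 0.8 -0.3 -1.8] w0.319 ff 19.2
0 t9.20 p [ 0.4328 -0.2201  0.1   ] F(fix) [ 0.1 -0.  -1.8] w0.318 ff 19.2
-0.05 t9.50 p [ 0.4288 -0.2183  0.1004] F(fix) [ 0.7  0.9 -1.9] w0.323 ff 19.2
-0.1 t9.80 p [ 0.4257 -0.2173  0.1008] F(fix) [ 3.2  1.4 -0.7] w0.317 ff 19.2
-0.15 t10.10 p [ 0.422  -0.2158  0.101 ] F(fix) [4.3 0.6 3.2] w0.322 ff 19.2
-0.2 t10.47 p [ 0.4183 -0.2142  0.1011] F(fix) [3.8 1.9 8.1] w0.323 ff 19.2
-0.24 t10.80 p [ 0.4154 -0.2131  0.1011] F(fix) [ 3.8  2.6 12.4] w0.321 ff 19.2
-0.28 t11.16 p [ 0.4125 -0.2118  0.1009] F(fix) [ 3.5  2.  16.6] w0.318 ff 19.2
-0.3 t11.47 p [ 0.4113 -0.2112  0.1008] F(fix) [ 3.3  2.3 19.2] w0.322 ff 19.2
[-0.79  0.55  2.18  0.73  0.17  0.49]
```

View pics/s3.png

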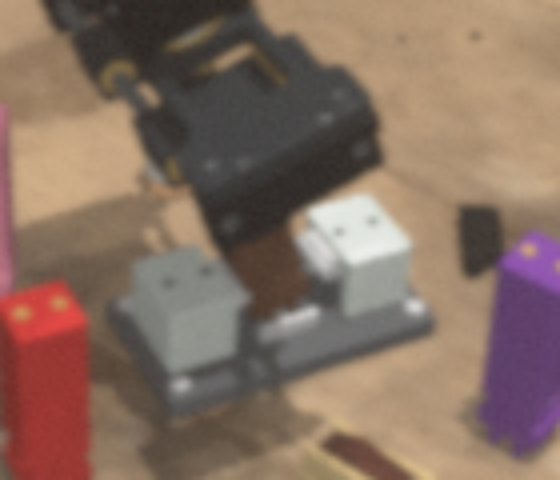

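It leans left onto the near housing, with the foot seated. I'll return it upright and lift slowly while watching the force.

```bash
python3 - <<'E'
from h import *
for a in(-.2,-.1,-.03,0):
    p,q=lean(a); arm.servo_line(p,speed=.03,rotation=q); s=show(a)
for dz in(.003,.006,.010,.015,.02,.03,.066):
    arm.servo_line(G+[0,0,dz],speed=.03); s=show(dz)
    if abs(s['force'][2])>12: print('STOP'); break
arm.pause(.5); show()
a=cv2.resize(arm.read_camera('scene')[150:310,215:395,::-1],None,fx=3.5,fy=3.5)
cv2.imwrite('pics/s4.png',a)
E
```

```text
-0.2 t12.39 p [ 0.4172 -0.2133  0.1002] F(fix) [4.2 1.8 2.1] w0.321 ff 19.3
-0.1 t12.83 p [ 0.4232 -0.2154  0.0999] F(fix) [ 0.8 -0.2  0.3] w0.317 ff 19.2
-0.03 t13.19 p [ 0.4288 -0.2178  0.0998] F(fix) [ 0.3 -0.7 -0.6] w0.321 ff 19.2
0 t13.44 p [ 0.4312 -0.2188  0.0996] F(fix) [-0.9  0.7 -1.2] w0.316 ff 19.2
0.003 t13.69 p [ 0.4313 -0.2188  0.103 ] F(fix) [-2.   0.4 -1.2] w0.319 ff 19.2
0.006 t13.94 p [ 0.4326 -0.2198  0.1063] F(fix) [-0.5  0.3 -1.7] w0.321 ff 19.2
0.01 t14.22 p [ 0.4325 -0.2198  0.1103] F(fix) [ 0.6 -0.8 -2. ] w0.325 ff 19.2
0.015 t14.54 p [ 0.4324 -0.2197  0.1153] F(fix) [-0.7  0.3 -1.4] w0.321 ff 19.2
0.02 t14.86 p [ 0.4324 -0.2197  0.1202] F(fix) [-0.1 -0.5 -1.1] w0.318 ff 19.2
0.03 t15.34 p [ 0.4323 -0.2196  0.1302] F(fix) [ 0.4  0.  -1.4] w0.320 ff 19.2
0.066 t16.69 p [ 0.4321 -0.2195  0.1658] F(fix) [-1.   0.2 -2.5] w0.318 ff 19.2
 t17.19 p [ 0.4322 -0.2195  0.166 ] F(fix) [-0.2  0.4 -2.2] w0.322 ff 19.2
```

View pics/s4.png

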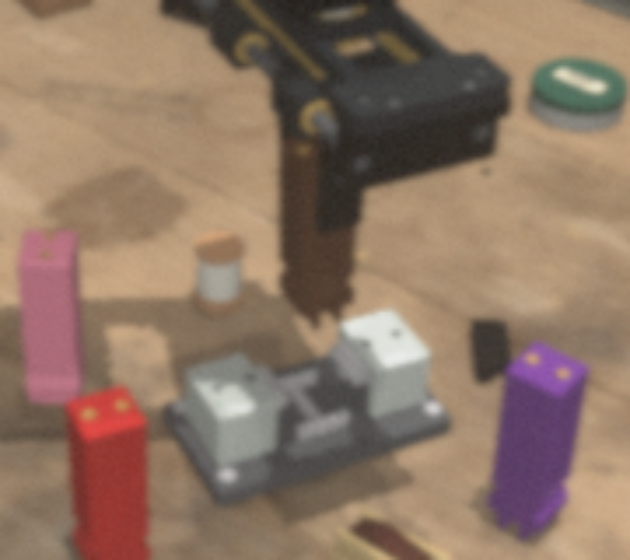

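The block hangs free and upright above its seat (foot at crop (317,312)), about 30 mm above the jaw tops, and nothing else has moved. Handing in.

```bash
python3 -c "
from bench import arm
print(arm.close_job())"
```

```text
the job is handed in; nothing more can be done
None
```

The locating block was rocked towards both jaws, lifted out and handed in held upright about 30 mm above the jaw housings; grip stayed near 19 N, nothing else visibly moved, and no verdict was returned.

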